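# Lay the second guide bar and hold the film tensioner back

### The arm

A 6-joint arm with a two-finger parallel gripper is mounted at the origin on the work surface. World frame = base frame: x ahead of the robot, y to its left, z up, the work surface at z = 0. Lengths are in m, angles in rad, forces in N, time in s.
With the tool pointing down it reaches from about 0.35 to 0.85 m from the base axis. Payload 8.1 kg.
Tool frame: the origin (TCP) lies on the mounting face of the last link; the fingertips stand 186 mm ahead of it and the grasp point (between the pads) lies 167 mm ahead of it; z points along the fingers, y is the line along which they close (so a half turn about z gives the same grasp; the last joint's range is limited). The gripper opens to 93 mm and grips with 3 to 60 N. Pads are 15 mm wide; open, the fingers measure 128 mm over their backs; the gripper's body (75 mm by 188 mm) begins 65 mm behind the grasp point.
Start: joints at [-1.352, 0.13, 1.488, -0, 1.523, -0.085], TCP at [0.18, -0.573, 0.405] pointing down, gripper open.
Joint ranges: [-2.96, 2.96], [-0.89, 2.26], [0.02, 2.5], [-1.34, 4.48], [0, 2.73], [-2.66, 2.66]. Speed limits (rad/s): [2.39, 2.39, 2.79, 3.14, 3.14, 3.14].

### API

Orientations are given as a rotation vector (axis times angle).
In Python, from plant import * gives the robot as it stands. The module is installed in compiled form; this text tells all that it offers.
- The arm moves only by the tool arm_command, never from a script. Its argument "increments" is a list of rows, each a list of 6 numbers: the shift along the tool's x, y, z in units of 0.2 m (1.0 is 0.2 m), then the turn, a rotation vector about the tool's x, y, z in units of pi rad (1.0 is pi rad). A call has exactly 5 rows; each row is the pose to reach, as a shift and turn from the pose commanded when the call began, along the tool's axes at that moment, turning the shorter way round; what a row does not reach only later rows make up. A row lasts 1/8 s, in which the tool goes at most 62.5 mm and 10.7 degrees, less where a joint would pass 70% of its speed; a pose out of reach is approached as far as the arm can. A call with a number of a shift or a turn outside -1 to 1 is refused whole. A call with a gripper value outside its range is refused whole. "fingers" is the closure, from -1 (fully open) to 1 (shut), set as the call begins (left out, the last holds). The fingers move at their own pace and stop on an object; "force" is the grip in N (left out, the last holds). Time passes only in rows, so rows that repeat a pose let the fingers close, or fill a call up. It gives the time, the measured TCP pose, the force, the opening and the grip force at its end, in the units of the state.
- read_state(): the state, without advancing time (a new reading comes with each control period).
- read_camera(name): name is "side" or "top"; returns a dict with "image" (420x560x3 uint8, red, green, blue), "fx", "fy", "cx", "cy" (pixels), "T" (4x4, takes a point from camera to world coordinates). Camera axes: x right, y down, z forward; pixel columns grow to the right and rows downward; lengths in m; the calibration is good to about 2 mm. A picture is of the moment at which its call begins. There is no depth.
- close_job(): hands the job in; it is judged then, once.
The state is a dict: "t": time; "q": joint angles; "dq": joint speeds; "joint_torque": joint torques, N m; "tool_pos": TCP position; "orientation": TCP orientation; "force": force on the tool from outside, world axes, zero at the start; "wrist_torque": the same for the moment, N m; "opening": finger opening in m; "gripper_force": force on a finger pad.
Only numpy, scipy, OpenCV 4.12 (cv2) and the standard library are available. Lean on these libraries where they do the work, as an engineer would, in place of code of your own. Each camera call takes 0.05 s, during which the arm holds its last target. There are 200 camera calls.

### The job

Make the film-tension rig ready for threading: lay the loose guide bar flat in the rig's empty pair of notches, parallel to the bar already there with its blue end pointing the same way and the ends level, and let go of it. Then push the sprung tensioner arm by its orange post, away from the bars, past the click of its ratchet and on to its end stop, and finish while still holding it fully back there. Leave the bar already in place and the other things on the bench where they are.

Things in the scene. Friction and masses are not known exactly. Their poses are not given: they have to be found in the camera images.
- rig: Fixed blue base plate 300 x 360 x 12 mm; place and yaw vary. Origin: centre of its underside, on the bench; x away from the robot and y to its left within 0.25 rad. On its +y half two dark grey saddles (20 mm thick, at x = -50 and +50 mm), each with open-topped notches at y = 70 and 130 mm: 22 wide, 8 deep, floor 32 and wall tops 40 mm above the bench; open between. Arm on the -y half.
- free_seat (a point): Centre of the empty seat: midway between the two saddles, on the line of the empty notches (rig x = 0, y = 70 mm), at the height of the notch floor (32 mm above the bench); axes as the rig's.
- loose_bar: Loose square guide bar, 140 x 14 x 14 mm, 75 g, aluminium with the last 35 mm plastic blue at one end. Lies flat on the bench left of the rig, about across the robot's view, blue end to the left. Origin: centre of its underside; x along the bar to its blue end, z up.
- loose_bar_blue_end (a point): Centre of the end face at the loose bar's blue end: 70 mm along x from its origin, 7 mm above its underside.
- set_bar: An identical bar already lying in the other notches (rig y = 130 mm), blue end to the rig's +x (away from the robot), centred on rig x = 0. To be left alone: it may shift by 12 mm at most. Origin: centre of its underside; x to its blue end.
- swing_angle (a joint): Angle of the sprung arm, rad: 0 at rest (arm points to rig -x), grows as it swings to rig -y, away from the bars (counter-clockwise from above); end stop 0.75. Spring at the post: 2 N at 0, 5 N at the stop; the pawl adds a few N from 0.16 to 0.50, then clicks down behind the arm's tooth. Let go before that the arm returns to 0; after it, it is caught at about 0.51.
- pivot (a point): Point on the arm's upright pivot axis, 42 mm above the bench, at rig x = 60, y = -30 mm; axes as the rig's. The aluminium arm (22 mm wide, top 42 mm above the bench) reaches 150 mm from here to the orange post and carries a white idler roller (radius 16, top 68 mm above the bench) 95 mm from the pivot.
- tensioner: The swinging aluminium arm with its orange post and idler roller, one rigid part. Origin: on the pivot axis, 30 mm above the bench; -x points along the arm to the post.
- push_post (a point): Orange upright post at the end of the arm, 18 mm in diameter and 68 mm tall, rigid with the arm: push it or grip it here. This point: centre of its foot, 42 mm above the bench (its top is 110 mm above the bench), 150 mm from the pivot axis. Turns with the arm.
- pawl (a joint): Lift of the red-knobbed spring pawl in the bridge at the far end of the arm, m: 0 when down; about 0.0055 as the tooth passes under it, back to 0 after the click.
- screwdriver: Yellow-handled screwdriver, 160 mm, lying left of the rig beside the loose bar (the two may swap places). Bystander. Origin: on its underside; x to the tip.
- weight: Brass calibration weight, 38 mm wide, 68 mm tall. Bystander. Origin: centre of its underside.
- jar: Amber jar with white cap, 60 mm wide, 70 mm tall. Bystander. Origin: centre of its underside.
- beaker: Glass beaker, 70 mm wide, 90 mm tall. Bystander. Origin: centre of its underside.
- wrench: Steel wrench, 150 mm, lying on the bench. Bystander. Origin: on its underside.
- sample_pot: Flat green sample pot, 64 mm wide, 16 mm tall. Bystander. Origin: centre of its underside.
Mind the look-alikes: they are no part of the job. What is shaped like the loose_bar but green or turquoise is not meant.

How it is judged:
By the outcome, as a careful person would: the job done as asked, in the order asked, and still so for the second after the job is handed in, while the arm keeps its last pose, push and grip.
It also fails if it takes over 45 s, if anything falls off the work surface, if the arm or the gripper's body presses on something with over 40 N, if the wrist force passes 120 N, or if a joint passes its speed limit or range.

## Working session

There is one attempt and no reset: what is moved stays moved. The work goes in short steps, Python scripts to look and compute and a tool call to move; the robot and the scene stay as the last step left them, time stands still between calls to the robot, and variables do not carry over. Pictures are saved under pics/ and viewed, at most 10 in all, crops included, and the job is handed in when it is done.

Besides the shell and the picture viewer there is one more tool, called after ">>>" by a JSON object that holds its "op" and its "data". arm_command: Moves the arm, as the interface text tells. Shifts and turns lie within -1 to 1; 1 stands for 0.2 m of shift or pi rad of turn. Its arguments: {"type":"object","properties":{"increments":{"type":"array","items":{"type":"array","items":{"type":"number","minimum":-1,"maximum":1}}},"fingers":{"type":"number"},"force":{"type":"number"}},"required":["increments"]}

```bash
mkdir -p pics; ls
python3 - <<'E'
from plant import *
import cv2,numpy as np
for n in("top","side"):
    c=read_camera(n); cv2.imwrite(f"pics/{n}0.png",c["image"][:,:,::-1]); np.savez(f"{n}0.npz",**c)
    print(n,c["fx"],c["fy"],c["cx"],c["cy"],np.round(c["T"],4).tolist())
s=read_state();print(s["t"],s["tool_pos"],s["orientation"],s["opening"],s["force"])
E
```

```text
pics
top 423.98634537097126 423.98634537097126 283.258851638623 209.3358249163642 [[0.023, -0.9987, 0.0449, 0.477], [-0.9996, -0.0236, -0.012, 0.0149], [0.013, -0.0446, -0.9989, 1.2968], [0.0, 0.0, 0.0, 1.0]]
side 439.1328775016726 439.1328775016726 280.74883685431314 208.8815782863761 [[-0.8496, -0.3975, 0.3468, 0.1677], [-0.5271, 0.6158, -0.5856, 0.6693], [0.0192, -0.6803, -0.7327, 0.894], [0.0, 0.0, 0.0, 1.0]]
0.1 [ 0.17946558 -0.57232309  0.40381773] [-3.10380205e+00 -4.75148389e-01  1.80916296e-04] 0.0930499543994365 [ 0.4581946  -0.52723362  0.17283662]
```

View pics/top0.png

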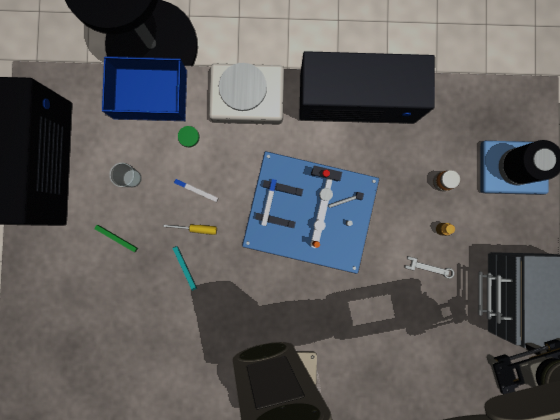

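View pics/side0.png

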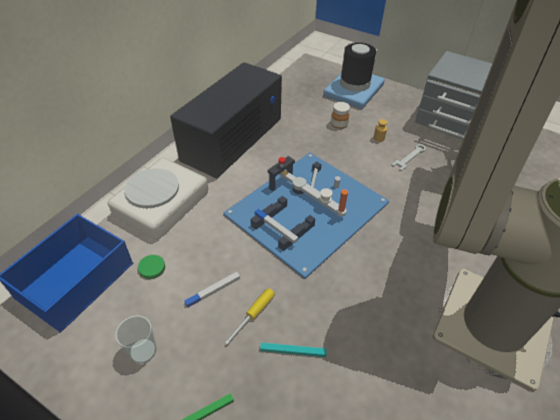

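The top view shows these candidates for the loose bar:
- Silver bar with a blue left end at (196,190).
- Green bar at (116,238).
- Turquoise bar at (184,268).
- Set bar, already in the rig, at (268,203).

By the description I choose the one at (196,190). The rig plate is centred near (311,212) and the orange post is at (316,244). The side view agrees, with the loose bar at (212,290).

```bash
cat > h.py <<'E'
import numpy as np,cv2
from scipy.spatial.transform import Rotation as R
def cast(c,uv,z):
    uv=np.atleast_2d(uv).astype(float); T=c["T"]
    d=np.c_[(uv[:,0]-c["cx"])/c["fx"],(uv[:,1]-c["cy"])/c["fy"],np.ones(len(uv))]@T[:3,:3].T
    return T[:3,3]+d*((z-T[2,3])/d[:,2:])
def proj(c,P):
    p=(np.atleast_2d(P)-c["T"][:3,3])@c["T"][:3,:3]
    return np.c_[p[:,0]/p[:,2]*c["fx"]+c["cx"],p[:,1]/p[:,2]*c["fy"]+c["cy"]]
def blobs(m,amin):
    cs,_=cv2.findContours(m.astype(np.uint8),cv2.RETR_EXTERNAL,cv2.CHAIN_APPROX_NONE)
    return sorted([k for k in cs if cv2.contourArea(k)>=amin],key=cv2.contourArea,reverse=True)
def rect(P):  # world points -> centre, long axis dir angle, sizes (mm scale rect)
    (cx,cy),(w,h),a=cv2.minAreaRect((P[:,:2]*1000).astype(np.float32))
    if w<h: w,h,a=h,w,a+90
    return np.array([cx,cy])/1000,np.deg2rad(a),w,h
E
python3 - <<'E'
from h import *
for n,box,rb in(("top",(168,172,224,206),(235,145,390,280)),("side",(180,268,246,310),(215,145,400,285))):
    c=dict(np.load(n+"0.npz")); im=c["image"]; hsv=cv2.cvtColor(im,cv2.COLOR_RGB2HSV)
    H,S,V=[hsv[...,i].astype(int) for i in range(3)]
    def sub(m,b):
        o=np.zeros_like(m);o[b[1]:b[3],b[0]:b[2]]=m[b[1]:b[3],b[0]:b[2]];return o
    m=sub((abs(H-108)<15)&(S>90)&(V>60),rb)
    k=blobs(m,1000)[0]; P=cast(c,k[:,0],.012); print(n,"rig",rect(P))
    blue=(abs(H-116)<12)&(S>120)
    m=sub(blue|((V>130)&(S<60)),box); k=blobs(m,30)[0]; print(" bar",rect(cast(c,k[:,0],.010)))
    kb=blobs(sub(blue,box),8)[0]; print(" blue",rect(cast(c,kb[:,0],.010)), kb[:,0].mean(0))
    m=sub((H>4)&(H<16)&(S>180)&(V>150),rb)
    for k in blobs(m,8)[:2]: print(" orange",k[:,0].mean(0),k[:,0].min(0),k[:,0].max(0),cast(c,k[:,0].mean(0),.11))
c=np.load("top0.npz");a=c["image"][:,:,::-1]
cv2.imwrite("pics/crop.png",np.hstack([cv2.resize(a[165:215,165:231],None,fx=6,fy=6),cv2.resize(a[145:280,240:385],(322,300))]))
E
```

```text
top rig (array([ 0.5295683 , -0.08378363]), np.float64(1.3636893461963229), 358.59649658203125, 298.1798095703125)
 bar (array([0.60108453, 0.26762778]), np.float64(1.3158155634927315), 146.83370971679688, 88.12421417236328)
 blue (array([0.60833392, 0.31659308]), np.float64(1.130765149358303), 34.022483825683594, 13.563539505004883) [179.68 182.76]
 orange [316.41666667 243.66666667] [314 242] [318 246] [[ 0.43651316 -0.09427075  0.11      ]]
side rig (array([ 0.52922736, -0.08175645]), np.float64(1.3653602134642386), 359.5758361816406, 300.83709716796875)
 bar (array([0.58983148, 0.26577173]), np.float64(0.5689108636493431), 162.34437561035156, 112.56098175048828)
 blue (array([0.60859711, 0.31431583]), np.float64(1.1678067906441063), 32.953243255615234, 13.959517478942871) [191.75757576 299.24242424]
 orange [344.33333333 192.25      ] [342 191] [346 194] [[ 0.43367682 -0.09364483  0.11      ]]
```

View pics/crop.png

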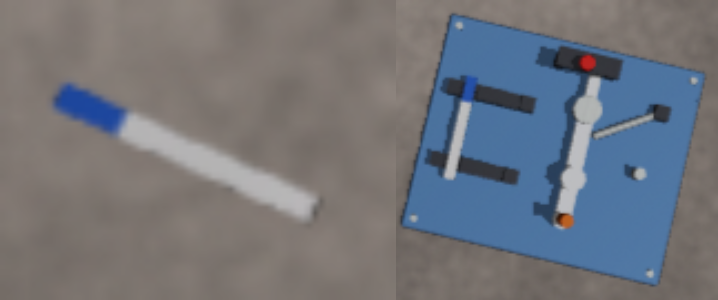

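The crop confirms it: a silver bar with its blue end upper left (90,110) and its plain end at (310,205). On the rig, the set bar is in the left notches with its blue end away, and the right notches are empty. I'll refine the bar measurement next.

Run:
```python
from h import *
for n,boxes in(("top",dict(loose=((168,172,224,206),.014),set=((255,176,281,228),.046))),("side",dict(loose=((180,268,246,310),.014)))):
    c=dict(np.load(n+"0.npz")); hsv=cv2.cvtColor(c["image"],cv2.COLOR_RGB2HSV)
    H,S,V=[hsv[...,i].astype(int) for i in range(3)]
    for nm,(b,z) in boxes.items():
        m=((abs(H-116)<10)&(S>170))|((V>150)&(S<50))
        o=np.zeros_like(m);o[b[1]:b[3],b[0]:b[2]]=m[b[1]:b[3],b[0]:b[2]]
        o=cv2.morphologyEx(o.astype(np.uint8),cv2.MORPH_CLOSE,np.ones((3,3)))
        k=blobs(o,30)[0]; print(n,nm,rect(cast(c,k[:,0],z)),k[:,0].min(0),k[:,0].max(0))
th=-.206;rc=np.array([.5295,-.083]);M=R.from_euler('z',th).as_matrix()[:2,:2]
for nm,p in dict(seat=(0,.07),setb=(0,.13),pivot=(.06,-.03),post=(-.09,-.03)).items(): print(nm,rc+M@p)
a=.75; pv=rc+M@[.06,-.03]
for a in(0,.4,.75): print("post",a,pv+R.from_euler('z',th+a).as_matrix()[:2,:2]@[-.15,0])
```

```text
top loose (array([0.58717847, 0.26617822]), np.float64(1.1713590480641085), 138.46421813964844, 13.925079345703125) [175 179] [217 201]
top set (array([0.55374445, 0.04395504]), np.float64(2.947646748782282), 139.27243041992188, 15.081015586853027) [262 179] [276 225]
side loose (array([0.58792145, 0.26759793]), np.float64(0.5689107304912886), 161.60977172851562, 112.05162048339844) [180 268] [245 309]
seat [ 0.54381823 -0.01448002]
setb [0.556091  0.0442514]
pivot [ 0.58209503 -0.12463847]
post [ 0.43526649 -0.09395656]
post 0 [ 0.43526649 -0.09395656]
post 0.4 [ 0.43490889 -0.15355628]
post 0.75 [ 0.45374824 -0.20227288]
```

```bash
cat > go.py <<'E'
# usage: go.py x y z yaw(tool x) -> shift and turn in move units, from measured pose
import sys
from plant import *
from h import *
def report(x,y,z,yaw):
    s=read_state(); Rt=R.from_rotvec(s["orientation"])
    D=R.from_euler('z',yaw)*R.from_euler('x',np.pi)
    print("t",round(s["t"],2),"pos",np.round(s["tool_pos"],4),"open",round(s["opening"],4),"F",np.round(s["force"],1),"grip",round(s["gripper_force"],1))
    tx=Rt.as_matrix()[:,0]; print("yaw",round(np.arctan2(tx[1],tx[0]),4),"q",np.round(s["q"],2))
    print("shift",np.round(Rt.inv().apply(np.array([x,y,z])-s["tool_pos"])/.2,3),"turn",np.round((Rt.inv()*D).as_rotvec()/np.pi,4))
if __name__=="__main__": report(*map(float,sys.argv[1:]))
E
python3 go.py .587 .266 .30 1.171
```

```text
t 0.1 pos [ 0.1795 -0.5723  0.4038] open 0.093 F [ 0.5 -0.5  0.2] grip 0.0
yaw 0.3038 q [-1.35  0.13  1.49 -0.    1.52 -0.09]
shift [ 3.198 -3.389  0.525] turn [-0.0005 -0.0003 -0.276 ]
```

>>> {"op": "arm_command", "data": {"increments": [[0.2,-0.2,0,0,0,0],[0.4,-0.4,0,0,0,0],[0.6,-0.6,0,0,0,0],[0.8,-0.8,0,0,0,0],[1,-1,0,0,0,0]], "fingers": -0.3}}

```text
t: 0.72
tool_pos: [0.3109, -0.3201, 0.4044]
orientation: [-3.105, -0.475, 0.0]
force: [0.8, -0.2, 0.2]
opening: 0.0606
gripper_force: 0.0
```

>>> {"op": "arm_command", "data": {"increments": [[0.2,-0.2,0,0,0,0],[0.4,-0.4,0,0,0,0],[0.6,-0.6,0,0,0,0],[0.8,-0.8,0,0,0,0],[1,-1,0,0,0,0]]}}

```text
t: 1.35
tool_pos: [0.4419, -0.0693, 0.4046]
orientation: [3.105, 0.475, 0.0]
force: [1.6, -1.4, -0.8]
opening: 0.0603
gripper_force: 0.0
```

>>> {"op": "arm_command", "data": {"increments": [[0.2,-0.2,0,0,0,0],[0.4,-0.4,0,0,0,0],[0.6,-0.6,0,0,0,0],[0.8,-0.8,0,0,0,0],[1,-1,0,0,0,0]]}}

```text
t: 1.98
tool_pos: [0.573, 0.1813, 0.4043]
orientation: [3.105, 0.476, -0.001]
force: [1.1, -0.7, 1.3]
opening: 0.0607
gripper_force: 0.0
```

```bash
python3 go.py .587 .266 .28 1.171
```

```text
t 1.98 pos [0.573  0.1813 0.4043] open 0.0607 F [ 1.1 -0.7  1.3] grip 0.0
yaw 0.304 q [ 0.22  0.13  1.49 -0.    1.52  1.49]
shift [ 0.194 -0.383  0.621] turn [-0.00e+00  2.00e-04 -2.76e-01]
```

>>> {"op": "arm_command", "data": {"increments": [[0.04,-0.08,0.12,0,0,-0.055],[0.08,-0.16,0.24,0,0,-0.11],[0.12,-0.23,0.36,0,0,-0.165],[0.16,-0.31,0.48,0,0,-0.22],[0.194,-0.383,0.62,0,0,-0.276]]}}

```text
t: 2.6
tool_pos: [0.5866, 0.2648, 0.2797]
orientation: [-2.613, -1.744, 0.0]
force: [0.3, -0.5, -0.5]
opening: 0.0606
gripper_force: 0.0
```

Run:
```python
from go import *
for n in("top","side"):
    c=read_camera(n); im=c["image"][:,:,::-1].copy()
    cv2.imwrite(f"pics/{n}1.png",im)
report(.5872,.266,.19,1.171)
```

```text
t 2.7 pos [0.5849 0.2649 0.276 ] open 0.0607 F [-0.7 -0.5 -0.3] grip 0.0
yaw 1.1746 q [0.35 0.34 1.49 0.   1.32 0.74]
shift [0.012 0.011 0.43 ] turn [-0.0018  0.0015  0.0011]
```

View pics/side1.png

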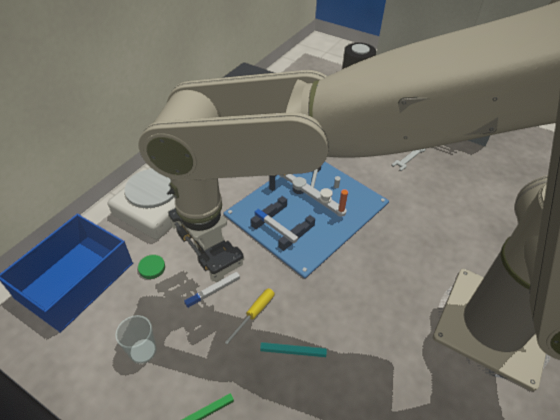

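The gripper hangs above the silver bar, whose blue end is at (193,298), and nothing is in the way. I'm going down and gripping.

>>> {"op": "arm_command", "data": {"increments": [[0,0,0.12,0,0,0],[0,0,0.24,0,0,0],[0,0,0.36,0,0,0],[0,0,0.43,0,0,0],[0,0,0.43,0,0,0]]}}

```text
t: 3.32
tool_pos: [0.5863, 0.2637, 0.1941]
orientation: [-2.62, -1.733, 0.003]
force: [-0.5, -0.3, 1.1]
opening: 0.0607
gripper_force: 0.0
```

```bash
python3 go.py .5872 .2665 .189 1.171
```

```text
t 3.33 pos [0.5863 0.2637 0.1941] open 0.0607 F [-0.5 -0.3  1.1] grip 0.0
yaw 1.1688 q [ 0.34  0.43  1.53 -0.    1.18  0.74]
shift [ 0.015 -0.001  0.026] turn [-0.0004  0.0004 -0.0007]
```

>>> {"op": "arm_command", "data": {"increments": [[0.01,0,0.02,0,0,0],[0.01,0,0.025,0,0,0],[0.01,0,0.025,0,0,0],[0.01,0,0.025,0,0,0],[0.01,0,0.025,0,0,0]]}}

```text
t: 3.95
tool_pos: [0.5875, 0.2661, 0.1899]
orientation: [2.618, 1.736, 0.0]
force: [-0.1, 0.5, -0.6]
opening: 0.0605
gripper_force: 0.0
```

>>> {"op": "arm_command", "data": {"increments": [[0,0,0,0,0,0],[0,0,0,0,0,0],[0,0,0,0,0,0],[0,0,0,0,0,0],[0,0,0,0,0,0]], "fingers": 1, "force": 25}}

```text
t: 4.58
tool_pos: [0.5874, 0.266, 0.1897]
orientation: [-2.618, -1.736, 0.0]
force: [-2.0, -0.9, 0.3]
opening: 0.0148
gripper_force: 0.3
```

Run:
```python
from go import *
report(.5425,-.0146,.30,-.206)
c=read_camera("side"); np.savez("side2.npz",**c); cv2.imwrite("pics/side2.png",cv2.resize(c["image"][230:330,150:290,::-1],None,fx=5,fy=5))
```

```text
t 4.58 pos [0.5874 0.266  0.1897] open 0.0148 F [-2.  -0.9  0.3] grip 0.3
yaw 1.1709 q [0.35 0.44 1.53 0.   1.17 0.75]
shift [-1.38   0.339 -0.551] turn [-0.      0.      0.4383]
```

View pics/side2.png

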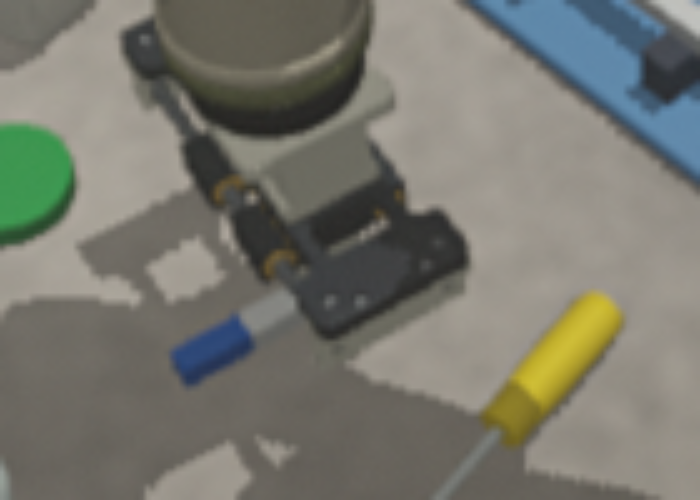

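The fingers are on the middle of the bar, whose blue end is at (192,300) in full-image pixels, and the screwdriver is untouched. I'm finishing the squeeze, then lifting.

>>> {"op": "arm_command", "data": {"increments": [[0,0,0,0,0,0],[0,0,0,0,0,0],[0,0,-0.1,0,0,0],[0,0,-0.3,0,0,0],[0,0,-0.55,0,0,0]]}}

```text
t: 5.25
tool_pos: [0.587, 0.2658, 0.3011]
orientation: [-2.618, -1.736, 0.002]
force: [0.9, -0.1, -0.8]
opening: 0.0135
gripper_force: 25.0
```

>>> {"op": "arm_command", "data": {"increments": [[-0.2,0.05,0,0,0,0.05],[-0.4,0.1,0,0,0,0.1],[-0.6,0.15,0,0,0,0.15],[-0.8,0.2,0,0,0,0.2],[-1,0.25,0,0,0,0.25]]}}

```text
t: 5.88
tool_pos: [0.5555, 0.0611, 0.3015]
orientation: [3.085, 0.594, 0.003]
force: [0.6, -0.4, -1.1]
opening: 0.0138
gripper_force: 25.0
```

```bash
python3 go.py .5425 -.0146 .30 -.206
```

```text
t 5.88 pos [0.5555 0.0611 0.3015] open 0.0138 F [ 0.6 -0.4 -1.1] grip 25.0
yaw 0.3804 q [ 0.02  0.09  1.72 -0.    1.33  1.21]
shift [-0.201  0.327  0.007] turn [ 1.000e-04 -6.000e-04  1.867e-01]
```

>>> {"op": "arm_command", "data": {"increments": [[-0.05,0.08,0,0,0,0.047],[-0.1,0.16,0,0,0,0.094],[-0.15,0.245,0,0,0,0.14],[-0.2,0.327,0,0,0,0.187],[-0.2,0.327,0,0,0,0.187]]}}

```text
t: 6.5
tool_pos: [0.5432, -0.0143, 0.3012]
orientation: [3.125, -0.319, 0.003]
force: [0.8, -0.2, 0.0]
opening: 0.0137
gripper_force: 25.0
```

Run:
```python
from go import *
report(.5425,-.0146,.235,-.206)
for n in("top","side"):
    c=read_camera(n); np.savez(n+"3.npz",**c)
    # predicted bar centreline ends in hand if gripped centred
    s=read_state(); b=np.array(s["tool_pos"])-[0,0,.183]
    u=np.array([np.cos(-.206),np.sin(-.206),0])
    print(n,proj(c,[b+.07*u,b-.07*u,b+.035*u]))
    im=c["image"]; hsv=cv2.cvtColor(im,cv2.COLOR_RGB2HSV);H,S,V=[hsv[...,i].astype(int) for i in range(3)]
    for k in blobs((abs(H-116)<10)&(S>150),8):
        if cv2.contourArea(k)<200: print("  blue",k[:,0].mean(0),k[:,0].min(0),k[:,0].max(0))
    x,y=(230,140) if n=="top" else (210,120)
    cv2.imwrite(f"pics/{n}3.png",cv2.resize(im[y:y+150,x:x+190,::-1],None,fx=4,fy=4))
```

```text
t 6.5 pos [ 0.5432 -0.0143  0.3012] open 0.0137 F [ 0.8 -0.2  0. ] grip 25.0
yaw -0.2037 q [-0.12  0.05  1.77 -0.    1.32  1.65]
shift [-0.004  0.002  0.331] turn [ 0.     -0.0005  0.0007]
top [[294.17875055 180.30974864]
 [282.79573368 229.18520997]
 [291.34472327 192.47826183]]
  blue [ 45.82142857 103.46428571] [42 98] [ 50 109]
  blue [406.19047619 113.66666667] [402 112] [410 116]
side [[271.08803955 178.76458497]
 [312.2287481  206.63797055]
 [280.92827271 185.43147581]]
  blue [260.         212.86363636] [255 209] [265 217]
  blue [ 97.         294.96202532] [ 79 277] [116 312]
  blue [ 70.06451613 320.64516129] [ 63 314] [ 77 328]
```

View pics/side3.png

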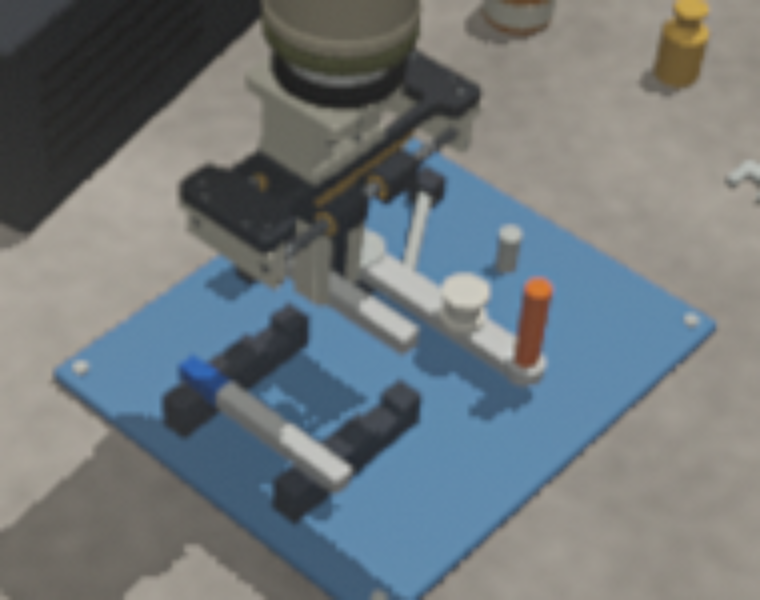

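The bar is held level and parallel to the set bar, with its near end at about (311,204) against a predicted (312,206). It sits over the empty notches. I'm lowering it.

>>> {"op": "arm_command", "data": {"increments": [[0,0,0.1,0,0,0],[0,0,0.2,0,0,0],[-0.003,0.001,0.28,0,0,0],[-0.003,0.001,0.32,0,0,0],[-0.003,0.001,0.32,0,0,0]]}}

```text
t: 7.22
tool_pos: [0.5423, -0.0131, 0.2353]
orientation: [-3.126, 0.316, 0.002]
force: [-0.3, -0.5, -0.8]
opening: 0.0136
gripper_force: 25.0
```

```bash
python3 go.py .5425 -.0146 .2217 -.206
```

```text
t 7.22 pos [ 0.5423 -0.0131  0.2353] open 0.0136 F [-0.3 -0.5 -0.8] grip 25.0
yaw -0.2012 q [-0.12  0.13  1.81  0.    1.2   1.65]
shift [0.002 0.007 0.068] turn [0.     0.0004 0.0015]
```

>>> {"op": "arm_command", "data": {"increments": [[0,0.003,0.015,0,0,0.001],[0,0.004,0.03,0,0,0.001],[0,0.004,0.045,0,0,0.001],[0,0.004,0.06,0,0,0.001],[0,0.004,0.064,0,0,0.001]]}}

```text
t: 7.85
tool_pos: [0.5422, -0.0142, 0.2226]
orientation: [-3.125, 0.322, 0.001]
force: [0.5, 0.0, -1.0]
opening: 0.0138
gripper_force: 25.0
```

Run:
```python
from go import *
report(.5425,-.0146,.2217,-.206)
c=read_camera("side"); np.savez("side4.npz",**c)
cv2.imwrite("pics/side4.png",cv2.resize(c["image"][120:270,210:400,::-1],None,fx=4,fy=4))
```

```text
t 7.85 pos [ 0.5422 -0.0142  0.2226] open 0.0138 F [ 0.5  0.  -1. ] grip 25.0
yaw -0.2051 q [-0.12  0.14  1.82  0.    1.18  1.66]
shift [0.002 0.002 0.004] turn [0.     0.0002 0.0003]
```

View pics/side4.png

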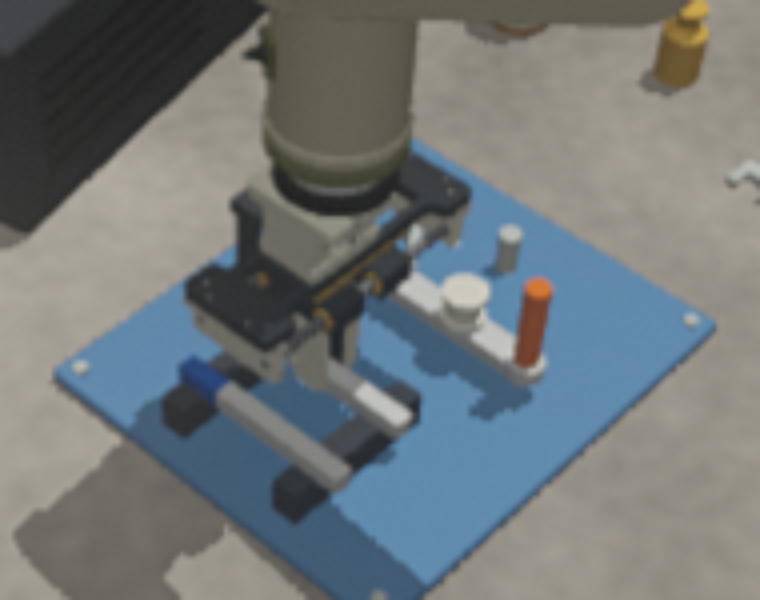

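The bar sits down in both notches of the near saddle. Its near end at crop (405,425) is level with the set bar's at (345,480), along the saddle line. I'm opening the fingers part-way, because the set bar is 53 mm off, and then rising.

>>> {"op": "arm_command", "data": {"increments": [[0,0,0,0,0,0],[0,0,0,0,0,0],[0,0,0,0,0,0],[0,0,0,0,0,0],[0,0,0,0,0,0]], "fingers": 0.25}}

```text
t: 8.52
tool_pos: [0.5424, -0.0141, 0.223]
orientation: [-3.125, 0.322, -0.0]
force: [0.4, 0.9, -0.5]
opening: 0.0351
gripper_force: 0.0
```

>>> {"op": "arm_command", "data": {"increments": [[0,0,-0.1,0,0,0],[0,0,-0.25,0,0,0],[0,0,-0.5,0,0,0],[0,0,-0.75,0,0,0],[0,0,-0.9,0,0,0]]}}

```text
t: 9.15
tool_pos: [0.5427, -0.0142, 0.4063]
orientation: [3.125, -0.322, 0.006]
force: [1.0, 0.2, -0.1]
opening: 0.0352
gripper_force: 0.0
```

Run:
```python
from go import *
c=read_camera("side"); np.savez("side5.npz",**c)
cv2.imwrite("pics/side5.png",cv2.resize(c["image"][120:270,210:400,::-1],None,fx=4,fy=4))
report(.4353,-.06,.30,-.206)
```

```text
t 9.2 pos [ 0.5433 -0.0142  0.4101] open 0.0348 F [ 1.2 -0.   3. ] grip 0.0
yaw -0.2051 q [-0.12 -0.03  1.64  0.    1.52  1.66]
shift [-0.487  0.334  0.546] turn [-0.0002 -0.0027  0.0003]
```

View pics/side5.png

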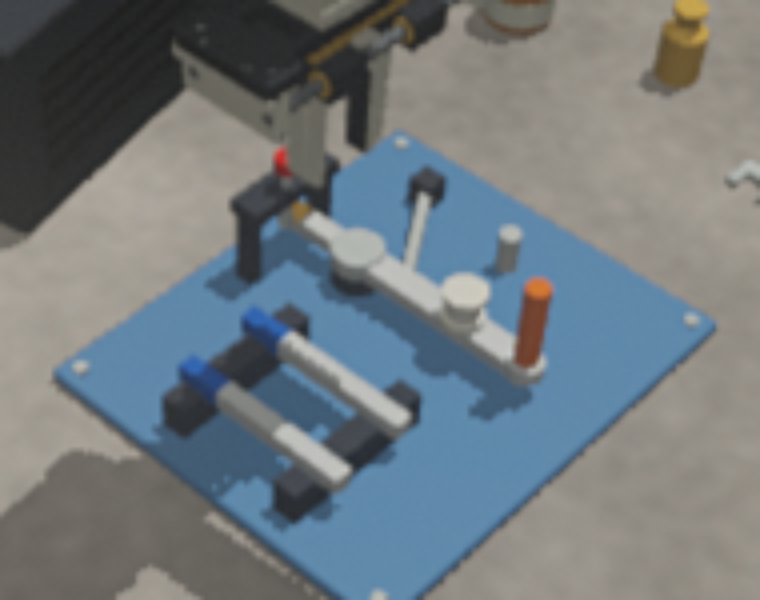

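The bar lies released in its seat, flat and parallel to the set bar, with both blue ends away and the ends level: crop (265,325) and (205,375) blue, (405,415) and (345,475) plain. Next is the post.

```bash
python3 go.py .435 -.094 .255 -.206
```

```text
t 9.2 pos [ 0.5433 -0.0142  0.4101] open 0.0348 F [ 1.2 -0.   3. ] grip 0.0
yaw -0.2051 q [-0.12 -0.03  1.64  0.    1.52  1.66]
shift [-0.456  0.501  0.771] turn [-0.0002 -0.0027  0.0003]
```

>>> {"op": "arm_command", "data": {"increments": [[-0.1,0.12,0,0,0,0],[-0.22,0.25,0,0,0,0],[-0.34,0.37,0,0,0,0],[-0.456,0.5,0.05,0,0,0],[-0.456,0.5,0.1,0,0,0]], "fingers": -0.1}}

```text
t: 9.82
tool_pos: [0.4316, -0.0944, 0.3825]
orientation: [3.124, -0.325, 0.001]
force: [-0.0, 0.9, 0.0]
opening: 0.0511
gripper_force: 0.0
```

```bash
python3 go.py .435 -.094 .255 -.206
```

```text
t 9.82 pos [ 0.4316 -0.0944  0.3825] open 0.0511 F [-0.   0.9  0. ] grip 0.0
yaw -0.2073 q [-0.33 -0.3   1.94 -0.    1.51  1.45]
shift [ 0.016 -0.006  0.638] turn [ 0.0001 -0.0001 -0.0004]
```

>>> {"op": "arm_command", "data": {"increments": [[0.01,0,0.15,0,0,0],[0.014,-0.003,0.3,0,0,0],[0.014,-0.003,0.45,0,0,0],[0.014,-0.003,0.6,0,0,0],[0.014,-0.003,0.638,0,0,0]]}}

```text
t: 10.45
tool_pos: [0.4349, -0.0927, 0.2529]
orientation: [-3.124, 0.321, 0.006]
force: [0.2, 0.4, 0.7]
opening: 0.0511
gripper_force: 0.0
```

>>> {"op": "arm_command", "data": {"increments": [[0,0,0,0,0,0],[0,0,0,0,0,0],[0,0,0,0,0,0],[0,0,0,0,0,0],[0,0,0,0,0,0]], "fingers": 1, "force": 25}}

```text
t: 11.08
tool_pos: [0.4359, -0.0937, 0.2561]
orientation: [3.124, -0.322, 0.002]
force: [-0.8, -1.3, 4.4]
opening: 0.0172
gripper_force: 25.0
```

Run:
```python
from go import *
s=read_state(); p=np.array(s["tool_pos"]); 
report(p[0],p[1],p[2],-.206)
pv=np.array([.5821,-.1246])
d=p[:2]-pv; print("radius",np.linalg.norm(d),"angle",np.arctan2(-d[1],-d[0])+.206)
Rt=R.from_rotvec(s["orientation"])
for a in np.linspace(.05,.8,16):
    q=R.from_euler('z',a); t=np.r_[pv,0]+q.apply(np.r_[d,p[2]])
    print(round(a,2),np.round(Rt.inv().apply(t-p)/.2,3),round(-a/np.pi,4))
```

```text
t 11.07 pos [ 0.4359 -0.0937  0.2561] open 0.0172 F [-0.8 -1.3  4.4] grip 25.0
yaw -0.2052 q [-0.33 -0.17  2.06 -0.    1.25  1.45]
shift [0. 0. 0.] turn [ 0.0002 -0.0005  0.0002]
radius 0.14943570647987603 angle -0.0021734315077220623
0.05 [0.001 0.037 0.   ] -0.0159
0.1 [0.004 0.075 0.   ] -0.0318
0.15 [0.008 0.112 0.   ] -0.0477
0.2 [0.014 0.148 0.   ] -0.0637
0.25 [0.023 0.185 0.   ] -0.0796
0.3 [0.033 0.221 0.   ] -0.0955
0.35 [0.045 0.256 0.   ] -0.1114
0.4 [0.058 0.291 0.   ] -0.1273
0.45 [0.073 0.325 0.   ] -0.1432
0.5 [0.09  0.358 0.   ] -0.1592
0.55 [0.109 0.391 0.   ] -0.1751
0.6 [0.129 0.422 0.   ] -0.191
0.65 [0.151 0.453 0.   ] -0.2069
0.7 [0.174 0.482 0.001] -0.2228
0.75 [0.199 0.51  0.001] -0.2387
0.8 [0.225 0.537 0.001] -0.2546
```

>>> {"op": "arm_command", "data": {"increments": [[0.001,0.037,0,0,0,-0.016],[0.004,0.075,0,0,0,-0.032],[0.008,0.112,0,0,0,-0.048],[0.014,0.148,0,0,0,-0.064],[0.023,0.185,0,0,0,-0.08]], "force": 30}}

```text
t: 11.7
tool_pos: [0.4329, -0.1304, 0.2561]
orientation: [-3.139, -0.075, -0.002]
force: [-0.4, 6.2, 6.7]
opening: 0.0176
gripper_force: 30.0
```

>>> {"op": "arm_command", "data": {"increments": [[0.001,0.037,0,0,0,-0.016],[0.004,0.075,0,0,0,-0.032],[0.008,0.112,0,0,0,-0.048],[0.014,0.148,0,0,0,-0.064],[0.023,0.185,0,0,0,-0.08]]}}

```text
t: 12.32
tool_pos: [0.4391, -0.1673, 0.2561]
orientation: [-3.106, -0.468, -0.001]
force: [-1.8, 2.9, 7.5]
opening: 0.0176
gripper_force: 30.0
```

```bash
cat > ang.py <<'E'
from go import *
s=read_state(); p=np.array(s["tool_pos"]); d=p[:2]-[.5821,-.1246]
report(p[0],p[1],p[2],-.206)
print("radius",np.linalg.norm(d),"angle",np.arctan2(-d[1],-d[0])+.206, "F tool",R.from_rotvec(s["orientation"]).inv().apply(s["force"]).round(1))
E
python3 ang.py
```

```text
t 12.32 pos [ 0.4391 -0.1673  0.2561] open 0.0176 F [-1.8  2.9  7.5] grip 30.0
yaw 0.2991 q [-0.47 -0.1   2.    0.    1.24  0.8 ]
shift [0. 0. 0.] turn [-0.0003 -0.0002  0.1608]
radius 0.14919745004332655 angle 0.4959149125303891 F tool [-0.9 -3.4 -7.5]
```

>>> {"op": "arm_command", "data": {"increments": [[0.001,0.037,0,0,0,-0.016],[0.004,0.075,0,0,0,-0.032],[0.008,0.112,0,0,0,-0.048],[0.013,0.145,0,0,0,-0.063],[0.02,0.175,0,0,0,-0.075]]}}

```text
t: 12.95
tool_pos: [0.4532, -0.1995, 0.2561]
orientation: [-3.029, -0.829, -0.001]
force: [-3.9, 5.1, 8.3]
opening: 0.0177
gripper_force: 30.0
```

```bash
python3 ang.py
```

```text
t 12.95 pos [ 0.4532 -0.1995  0.2561] open 0.0177 F [-3.9  5.1  8.3] grip 30.0
yaw 0.5344 q [-0.52 -0.03  1.93  0.    1.24  0.52]
shift [0. 0. 0.] turn [-3.000e-04 -2.000e-04  2.357e-01]
radius 0.1490908348876749 angle 0.7323934188236184 F tool [-0.8 -6.4 -8.3]
```

Tangential force is about 6 N, so this is still the spring. I'm pressing on in small steps until the force shows the stop.

>>> {"op": "arm_command", "data": {"increments": [[0.0,0.008,0,0,0,-0.003],[0.0,0.015,0,0,0,-0.006],[0.001,0.022,0,0,0,-0.008],[0.001,0.027,0,0,0,-0.008],[0.001,0.027,0,0,0,-0.008]]}}

```text
t: 13.58
tool_pos: [0.4551, -0.2024, 0.2557]
orientation: [-3.014, -0.864, 0.003]
force: [-11.4, 16.0, 18.1]
opening: 0.0172
gripper_force: 30.0
```

```bash
python3 ang.py
```

```text
t 13.57 pos [ 0.4551 -0.2024  0.2557] open 0.0172 F [-11.4  16.   18.1] grip 30.0
yaw 0.5586 q [-0.52 -0.02  1.92  0.    1.24  0.49]
shift [0. 0. 0.] turn [-0.0019  0.0008  0.2434]
radius 0.14888600590975754 angle 0.7554801896105087 F tool [ -1.2 -19.7 -17.9]
```

The force jumped from 6 to 20 N at angle 0.755, so the arm is on the stop. I'm holding for one call and checking.

>>> {"op": "arm_command", "data": {"increments": [[0,0,0,0,0,0],[0,0,0,0,0,0],[0,0,0,0,0,0],[0,0,0,0,0,0],[0,0,0,0,0,0]]}}

```text
t: 14.2
tool_pos: [0.4551, -0.2024, 0.2558]
orientation: [-3.014, -0.865, 0.003]
force: [-11.9, 14.0, 18.4]
opening: 0.0175
gripper_force: 30.0
```

Run:
```python
import ang
from go import *
a,b=read_camera("side"),read_camera("top")
cv2.imwrite("pics/end.png",np.vstack([cv2.resize(a["image"][120:280,200:410,::-1],(390,297)),cv2.resize(b["image"][140:290,235:432,::-1],(390,297))]))
```

```text
t 14.2 pos [ 0.4551 -0.2024  0.2558] open 0.0175 F [-11.9  14.   18.4] grip 30.0
yaw 0.5586 q [-0.52 -0.02  1.92  0.    1.24  0.49]
shift [0. 0. 0.] turn [-0.0018  0.0008  0.2434]
radius 0.1489146296549186 angle 0.7554777974523947 F tool [ -2.6 -18.3 -18.3]
```

View pics/end.png

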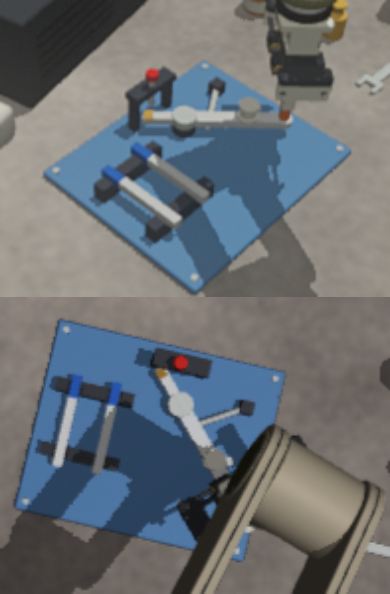

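Both bars lie parallel with their blue ends away (top view, (75,385) and (113,393)). The tensioner arm is swung fully back against the stop, with the post still gripped at (286,112). I'm handing in.

```bash
python3 -c "
from plant import *
print(close_job())"
```

```text
the job is handed in; nothing more can be done
None
```

I laid the loose bar in the empty notches, parallel and level with the set bar and with its blue end the same way, and let go of it. I then pushed the tensioner past its click to the end stop and handed the job in at about 14 s, still holding it there with about 18 N.

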